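# Square a knife-handle blank into the jig corner under the chip guard

## Task

Lay the longer of the two loose handle blanks flat on the jig's plywood deck, then push it under the clear guard into the corner, so that its long side is square and flush against the long fence and its end is flush against the short end stop. Press it firmly home by feel, without ramming it or leaning on the guard, then let go and leave it there; leave the other things on the bench where they are.

Things in the scene. Friction and masses are not known exactly. Their poses are not given: they have to be found in the camera images.
- long_blank: The longer handle blank: a loose brown horn block 130 x 44 x 34 mm (its x, y, z), about 0.16 kg, with two small brass dots on top. Origin at the centre of its underside; x along its length, z up. Ends may be swapped; it stays on the same underside.
- short_blank: A shorter block of the same material and look, 90 x 38 x 34 mm; not needed. Origin at the centre of its underside, x along its length.
- jig: The squaring jig, fixed to the bench: plywood deck 12 mm thick, from x = -140 to +100 and y = -130 to +130 mm in its own frame. Origin on the deck's underside; jig x runs from the open side to the long fence, jig -y towards the end stop, z up. The -x and +y sides are open.
- fence: The long fence: a rigid dark steel bar on the jig, frame as the jig's. 24 mm high above the deck, 240 mm long (jig y = -120 to +120 mm), inner face at jig x = +70 mm. A blank pushed endways along it off its middle line can rub and wedge on it.
- stop: The short end stop: a rigid dark steel bar on the jig, frame as the jig's. 24 mm high above the deck, inner face at jig y = -90 mm, only 50 mm long, jig x = +20 to +70 mm.
- corner (a point): The corner of the jig, on the deck's top surface, where the inner faces of fence and end stop meet: (70, -90, 12) mm in the jig's frame, axes as the jig's. Seated, the long blank lies along jig y with its origin at x = -22, y = +65, z = 0 mm from here.
- guard: The clear plastic chip guard, a fixed level plate over the corner, frame as the jig's. Underside 88 mm above the deck, 5 mm thick (8 mm at its aluminium lip); covers jig x = +6 to +100 and y = -125 to +125 mm. Carried by two 12 mm posts behind the fence, at jig x = 96, y = -100 and +100 mm; open below at the -x side and both ends.
- guard_lip (a point): The middle of the lower -x edge of the guard: (6, 0, 100) mm in the jig's frame. It overhangs the -x face of the seated blank by 20 mm, so the blank is reached only by a tool tilted about 25 to 45 degrees from vertical, fingertips pointing towards the fence.
- knife: A finished knife lying flat, handle 115 x 24 x 16 mm with a 100 mm blade along its +x; leave alone. Origin under the handle's centre.
- glue_jar: A closed glue jar, 60 mm across, 85 mm high; leave alone. Origin at the centre of its underside.
- mug: A white mug, 80 mm across, 90 mm high; leave alone. Origin at the centre of its underside.
Not all that is in view belongs to the job. What is shaped like the long_blank but green or pink is not meant.

How it is judged:
On the way, in this order (a step that is already met when the one before it is completed fails the run):
1. the long blank lies flat on the jig's deck (z of long_blank in the frame of corner between -0.002 and 0.003 m and x of long_blank in the frame of corner between -0.21 and 0 m and y of long_blank in the frame of corner between 0 and 0.22 m and angle between long_blank's own z axis and vertical below 0.05 rad), for 0.1 s.
2. the long blank is flush with fence and stop and is pressed against either of them with at least 3 N (x of long_blank in the frame of corner between -0.024 and -0.0205 m and y of long_blank in the frame of corner between 0.0635 and 0.067 m and z of long_blank in the frame of corner between -0.002 and 0.003 m and angle between the x axis of long_blank and the y axis of jig, either way round below 0.02 rad and (contact force between long_blank and fence above 3 N or contact force between long_blank and stop above 3 N)), for 0.1 s.
At the end, for the whole second after the job is handed in: The long blank rests flat on the deck (within 3 mm in height), its long side within 2 mm of the long fence (gap or, under pressure, 1.5 mm the other way), its end within 2 mm of the end stop (likewise), its length parallel to the fence within 0.02 rad, at rest (x of long_blank in the frame of corner between -0.024 and -0.0205 m and y of long_blank in the frame of corner between 0.0635 and 0.067 m and z of long_blank in the frame of corner between -0.002 and 0.003 m and angle between the x axis of long_blank and the y axis of jig, either way round below 0.02 rad and linear speed of long_blank below 0.01 m/s); the robot touches nothing.
It fails at once if the blank is rammed: over 60 N between it and the jig (contact force between long_blank and jig above 60 N).
It fails at once if the guard is leaned on or struck with over 20 N (contact force between anything else and guard above 20 N).
It fails at once if the short blank, knife, glue jar or mug is moved more than 30 mm (distance of any of short_blank, knife, glue_jar, mug from where it was at the start of the episode above 0.03 m).
It also fails if it takes over 72 s, if anything falls off the work surface, if the arm or the gripper's body presses on something with over 40 N, if the wrist force passes 120 N, or if a joint passes its speed limit or range.

## Robot

A 6-joint arm with a two-finger parallel gripper is mounted at the origin on the work surface. World frame = base frame: x ahead of the robot, y to its left, z up, the work surface at z = 0. Lengths are in m, angles in rad, forces in N, time in s.
With the tool pointing down it reaches from about 0.35 to 0.725 m from the base axis. Payload 6 kg.
Tool frame: the origin (TCP) lies between the finger pads; the fingertips stand 19 mm ahead of it and the grasp point (between the pads) is the TCP; z points along the fingers, y is the line along which they close (so a half turn about z gives the same grasp; the last joint's range is limited). The gripper opens to 85 mm and grips with 20 to 120 N. Pads are 22 mm wide; open, the fingers measure 114 mm over their backs; the gripper's body (76 mm by 85 mm) begins 54 mm behind the grasp point. The pads swing forward as they close: fully open they stand 13 mm farther back than shut.
Start: joints at [1.598, 0.04, 0.085, 0, -1.615, -0.334], TCP at [0.181, 0.572, 0.25] pointing down, gripper open.
Joint ranges: [-2.56, 2.56], [-1.29, 2.01], [-1.08, 1.49], [-3.29, 1.98], [-2.81, -0.18], [-2.99, 2.99]. Speed limits (rad/s): [2.57, 2.57, 3.01, 3.14, 3.14, 3.14].

## Interface

Orientations are given as a unit quaternion [w, x, y, z].
In Python, from bench import get_state, snapshot, sign_off gives the robot as it stands. The module is installed in compiled form; this text tells all that it offers.
- The arm moves only by the shell command python3 -m crank 'ROWS' [FORCE]. ROWS is JSON, one flat list of numbers, 7 for each row, row after row: the closure, from -1 (fully open) to 1 (shut), then the shift along the world's x, y, z in mm, then the turn, a rotation vector about the world's x, y, z in degrees. In form: [fingers, dx, dy, dz, rx, ry, rz, fingers, dx, dy, dz, rx, ry, rz, ...]. A call has exactly 10 rows; each row is the pose to reach, as a shift and turn from the pose commanded when the call began; what a row does not reach only later rows make up. A row lasts 1/8 s, in which the tool goes at most 62.5 mm and 10.7 degrees, less where a joint would pass 70% of its speed; a pose out of reach is approached as far as the arm can. A call with a gripper value outside its range is refused whole. The fingers move at their own pace and stop on an object; FORCE is the grip in N (left out, the last holds). Time passes only in rows, so rows that repeat a pose let the fingers close, or fill a call up. It gives the time, the measured TCP pose, the force, the opening and the grip force at its end, in the units of the state.
- get_state(): the state, without advancing time (a new reading comes with each control period).
- snapshot(name): name is "scene" or "top"; returns a dict with "image" (480x640x3 uint8, red, green, blue), "depth" (480x640 float32, m along the optical axis (not along the pixel's ray), 0 where there is no reading), "fov_y" (degrees; the focal length in pixels is half the picture's height over the tangent of half this angle, whatever the lens; pixels are square), "cx", "cy" (the principal point, pixels), "distortion" ([k1, k2, p1, p2, k3] as OpenCV has them; the pictures are not rectified), "view" (4x4, takes a point from world to camera coordinates). Camera axes: x right, y up, looking along -z (the intrinsics and any distortion apply to the point x, -y, -z); pixel columns grow to the right and rows downward; lengths in m; the calibration is good to about 2 mm. A picture is of the moment at which its call begins.
- sign_off(): hands the job in; it is judged then, once.
The state is a dict: "time_s": time; "qpos": joint angles; "joint_vel": joint speeds; "effort": joint torques, N m; "eef_pos": TCP position; "eef_rot": TCP orientation; "force": force on the tool from outside, world axes, zero at the start; "torque": the same for the moment, N m; "gripper_width": finger opening in m; "finger_force": force on a finger pad.
Only numpy, scipy, OpenCV 4.12 (cv2) and the standard library are available. Lean on these libraries where they do the work, as an engineer would, in place of code of your own. Each camera call takes 0.05 s, during which the arm holds its last target. There are 200 camera calls.

## Working session

There is one attempt and no reset: what is moved stays moved. The work goes in short steps, Python scripts to look and compute and a shell command to move; the robot and the scene stay as the last step left them, time stands still between calls to the robot, and variables do not carry over. Pictures are saved under pics/ and viewed, at most 10 in all, crops included, and the job is handed in when it is done.

```bash
mkdir -p pics
cat > h.py <<'E'
import numpy as np, cv2, json
from bench import get_state, snapshot
def snap(n):
    s=snapshot(n); return s
def K(s):
    f=240/np.tan(np.radians(s["fov_y"])/2); return np.array([[f,0,s["cx"]],[0,f,s["cy"]],[0,0,1.]])
def rays(s,uv):
    p=cv2.undistortPoints(np.array(uv,float).reshape(-1,1,2),K(s),np.array(s["distortion"],float)).reshape(-1,2)
    d=np.c_[p[:,0],-p[:,1],-np.ones(len(p))]; V=np.array(s["view"]); R=V[:3,:3]
    return -R.T@V[:3,3], d@R   # origin, dirs (unit depth)
def onplane(s,uv,z):
    o,d=rays(s,uv); return o+d*((z-o[2])/d[:,2])[:,None]
def cloud(s):
    v,u=np.mgrid[0:480,0:640]; o,d=rays(s,np.c_[u.ravel(),v.ravel()])
    return (o+d*s["depth"].reshape(-1,1)).reshape(480,640,3)
E
python3 - <<'E'
from h import *
for n in("scene","top"):
    s=snap(n); cv2.imwrite(f"pics/{n}0.png",s["image"][:,:,::-1]); print(n,s["fov_y"],s["distortion"],np.linalg.inv(s["view"]).round(3).tolist())
print(get_state())
E
```

```text
scene 46.64158763147009 [-0.0540687  0.         0.         0.         0.       ] [[0.337, -0.701, 0.629, 1.156], [0.942, 0.242, -0.234, -0.389], [0.012, 0.671, 0.742, 0.914], [0.0, 0.0, 0.0, 1.0]]
top 55.67965757734742 [-0.00182632  0.          0.          0.          0.        ] [[-0.024, 0.982, -0.185, 0.35], [-1.0, -0.023, 0.008, -0.11], [0.004, 0.185, 0.983, 0.928], [0.0, 0.0, 0.0, 1.0]]
{'time_s': 0.1, 'qpos': array([ 1.59770915e+00,  4.07909444e-02,  8.38860069e-02, -4.10890104e-04,
       -1.61553062e+00, -3.33653834e-01]), 'joint_vel': array([ 0.00045861, -0.00168129,  0.00383077,  0.0020796 ,  0.00034109,
        0.00057301]), 'effort': array([-6.14377655e-03, -3.69347978e+01,  3.48281908e+01,  6.95174083e+00,
       -4.59011528e-03, -5.80112257e-06]), 'eef_pos': array([0.18104569, 0.57174087, 0.24934242]), 'eef_rot': array([ 8.43134835e-04,  9.88262806e-01, -1.52760967e-01, -5.49565782e-05]), 'force': array([ 0.58893355,  0.31179276, -0.28526338]), 'torque': array([ 0.01271288, -0.06938451,  0.03148586]), 'finger_force': 0.0, 'gripper_width': 0.08564396192696659}
```

View pics/top0.png

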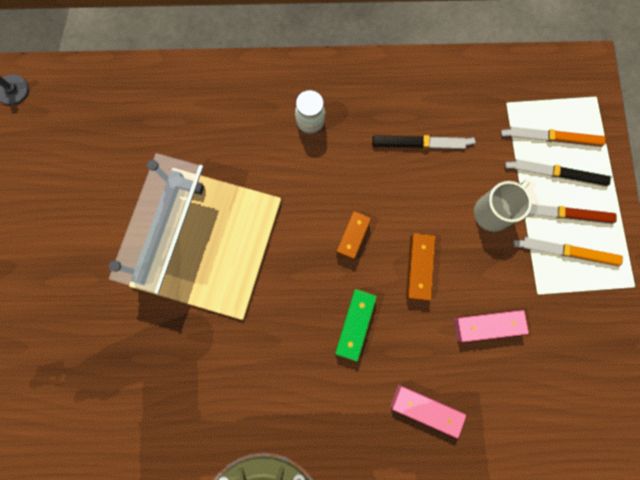

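View pics/scene0.png

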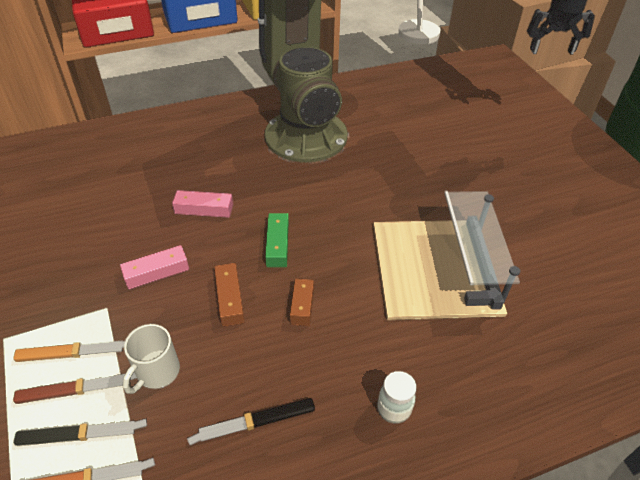

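The top view shows the long blank at about (422,267) and the short one at (354,236). The jig is near (205,240), with its fence on the left (world +y) and its stop at the top near (185,185, world +x). The scene view agrees. Next I'll measure the blank and the jig.

```bash
cat > m.py <<'E'
from h import *
def blank(s,lo,hi,amin=300,z=.034,box=None):
    hsv=cv2.cvtColor(s["image"],cv2.COLOR_RGB2HSV)
    m=cv2.inRange(hsv,lo,hi)
    m=cv2.morphologyEx(m,cv2.MORPH_CLOSE,np.ones((5,5)))
    m=cv2.morphologyEx(m,cv2.MORPH_OPEN,np.ones((3,3)))
    out=[]
    for c in cv2.findContours(m,cv2.RETR_EXTERNAL,cv2.CHAIN_APPROX_NONE)[0]:
        if cv2.contourArea(c)<amin: continue
        p=onplane(s,c.reshape(-1,2),z)[:,:2]
        r=cv2.minAreaRect((p*1000).astype(np.float32)); b=cv2.boxPoints(r)
        e=b[1]-b[0] if np.linalg.norm(b[1]-b[0])>np.linalg.norm(b[2]-b[1]) else b[2]-b[1]
        out.append((c.reshape(-1,2).mean(0).round(0),np.array(r[0]).round(1),np.sort(r[1]).round(1),round(float(np.degrees(np.arctan2(e[1],e[0]))),2)))
    return out
E
python3 - <<'E'
from m import *
s=snap("top"); im=s["image"]; hsv=cv2.cvtColor(im,cv2.COLOR_RGB2HSV)
for u,v in[(422,260),(354,236),(240,240),(420,300),(600,20),(260,200),(220,190),(430,297)]: print(u,v,hsv[v,u])
P=cloud(s)
for r in blank(s,(5,200,130),(16,255,255)): print("blank",r)
print("z blank top",P[262,420],P[236,354],"deck",P[240,245],"table",P[300,320])
# jig deck mask
m=cv2.inRange(hsv,(15,60,150),(32,200,255)); m[:, :120]=0; m[:,300:]=0
m=cv2.morphologyEx(m,cv2.MORPH_OPEN,np.ones((3,3)))
c=max(cv2.findContours(m,cv2.RETR_EXTERNAL,cv2.CHAIN_APPROX_NONE)[0],key=cv2.contourArea).reshape(-1,2)
def line(a,b):
    a=np.array(a,float);b=np.array(b,float);d=(b-a)/np.linalg.norm(b-a);q=c-a
    k=(abs(q@[-d[1],d[0]])<4)&(q@d>6)&(q@d<np.linalg.norm(b-a)-6)
    p=onplane(s,c[k],.012)[:,:2]*1000
    l=cv2.fitLine(p.astype(np.float32),cv2.DIST_HUBER,0,.01,.01).ravel(); return l,k.sum()
R,n1=line((280,197),(243,318)); T,n2=line((205,178),(280,197)); B,n3=line((165,298),(243,318))
def X(a,b):
    t=np.linalg.solve(np.c_[a[:2],-b[:2]],b[2:]-a[2:]); return a[2:]+a[:2]*t[0]
for n,l in zip("RTB",(R,T,B)): print(n,np.degrees(np.arctan2(l[1],l[0])))
a,b=X(R,T),X(R,B); print(n1,n2,n3,a,b,np.linalg.norm(a-b))
y=(b-a)/np.linalg.norm(b-a); x=np.array([y[1],-y[0]]); print("jig y",y,"jig x",x)
O=(a+b)/2+140*x; print("origin",O,"corner",O+70*x-90*y)
np.save("jig.npy",np.array([O,x,y]))
cv2.imwrite("pics/top_jig.png",cv2.resize(im[140:330,100:300,::-1],None,fx=3,fy=3,interpolation=cv2.INTER_CUBIC))
s=snap("scene");P=cloud(s);hsv=cv2.cvtColor(s["image"],cv2.COLOR_RGB2HSV);print(hsv[280,228],hsv[290,300])
for n in [(5,140,90)]:
  for r in blank(s,n,(14,255,255)): print("sc",r)
E
```

```text
422 260 [ 15 242 192]
354 236 [ 15 232 201]
240 240 [ 25 104 249]
420 300 [ 13 207  75]
600 20 [ 20  50 117]
260 200 [ 24 113 249]
220 190 [ 21 122 240]
430 297 [ 14 237 180]
blank (array([422., 266.]), array([ 461.9, -321.1]), array([ 45.1, 131.1]), -7.72)
blank (array([353., 234.]), array([ 529.7, -187.9]), array([40. , 91.9]), -24.87)
blank (array([590., 215.]), array([ 558. , -668.5]), array([15.2, 99.3]), 82.09)
blank (array([580., 138.]), array([ 722.7, -672. ]), array([ 20.1, 102.7]), 82.91)
z blank top [ 0.46920996 -0.31792781  0.03442643] [ 0.52439612 -0.18881218  0.03665832] deck [0.52614188 0.03271304 0.01191754] table [ 0.40096145 -0.11799842  0.00165435]
R -17.459608
T 72.83655
B 71.53541
110 63 65 [615.2705  -41.21358] [365.33374   37.397503] 262.0078
jig y [-0.9539287   0.30003336] jig x [0.30003336 0.9539287 ]
origin [532.30676 131.64198] corner [639.16266 171.41399]
[ 12 175 165] [ 12 178 163]
sc (array([ 45., 392.]), array([ 579.8, -676.1]), array([ 24.3, 103.6]), 82.57)
sc (array([ 43., 353.]), array([ 497. , -676.3]), array([ 25.1, 104.5]), 77.51)
sc (array([333.,  24.]), array([-500.1,  252.4]), array([ 64., 411.]), -21.14)
sc (array([266., 205.]), array([-70.7,  -9.4]), array([1521. , 2122.1]), 2.07)
```

View pics/top_jig.png

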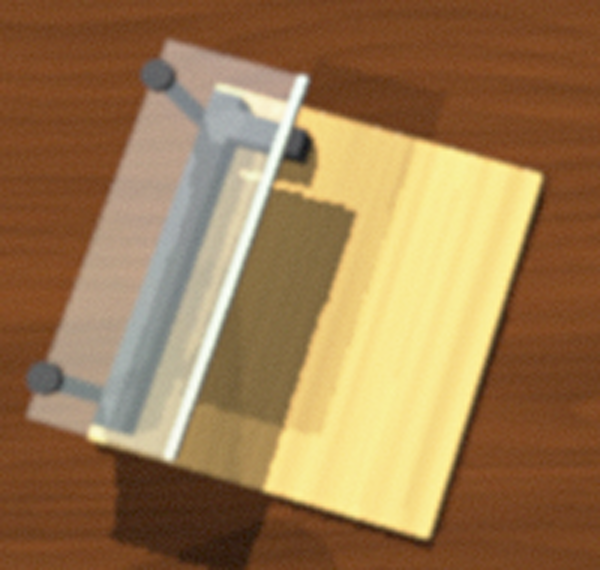

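The crop shows the fence and stop beneath the guard, and the fitted deck edges agree to about 1°. The blank is at (462,-321) mm at -7.7°, and the jig axes are at 72.5°. Starting to move.

```bash
python3 -m crank '[-1,299,-472,0,0,0,10,-1,299,-472,0,0,0,10,-1,299,-472,0,0,0,10,-1,299,-472,0,0,0,10,-1,299,-472,0,0,0,10,-1,299,-472,0,0,0,10,-1,299,-472,0,0,0,10,-1,299,-472,0,0,0,10,-1,299,-472,0,0,0,10,-1,299,-472,0,0,0,10]' 40
```

```text
time_s: 1.45
eef_pos: [0.4813, 0.0965, 0.2498]
eef_rot: [0.001, 0.998, -0.069, -0.0]
force: [-0.3, -0.0, 0.2]
gripper_width: 0.0853
finger_force: 0.0
```

```bash
python3 -m crank '[-1,-18,-421,-150,0,0,0,-1,-18,-421,-150,0,0,0,-1,-18,-421,-150,0,0,0,-1,-18,-421,-150,0,0,0,-1,-18,-421,-150,0,0,0,-1,-18,-421,-150,0,0,0,-1,-18,-421,-150,0,0,0,-1,-18,-421,-150,0,0,0,-1,-18,-421,-150,0,0,0,-1,-18,-421,-150,0,0,0]'
python3 -m crank '[-1,0,0,-40,0,0,0,-1,0,0,-76,0,0,0,-1,0,0,-76,0,0,0,-1,0,0,-76,0,0,0,-0.5,0,0,-76,0,0,0,0,0,0,-76,0,0,0,1,0,0,-76,0,0,0,1,0,0,-76,0,0,0,1,0,0,-76,0,0,0,1,0,0,-76,0,0,0]'
```

```text
time_s: 2.7
eef_pos: [0.463, -0.3199, 0.1012]
eef_rot: [0.0, 0.998, -0.065, 0.001]
force: [-1.0, 0.5, 0.9]
gripper_width: 0.0857
finger_force: 0.0
time_s: 3.95
eef_pos: [0.4628, -0.3212, 0.0254]
eef_rot: [0.0, 0.998, -0.066, 0.001]
force: [-1.1, 1.6, 5.5]
gripper_width: 0.0431
finger_force: 43.3
```

```bash
python3 -m crank '[1,0,0,60,0,0,0,1,0,0,100,0,0,0,1,70,395,100,0,0,-10,1,70,395,100,0,0,-10,1,70,395,100,0,0,-10,1,70,395,100,0,0,-10,1,70,395,100,0,0,-10,1,70,395,100,0,0,-10,1,70,395,100,0,0,-10,1,70,395,100,0,0,-10]'
python3 -m crank '[1,0,0,-40,0,0,0,1,0,0,-75,0,0,0,1,0,0,-83,0,0,0,1,0,0,-86,0,0,0,1,0,0,-88,0,0,0,1,0,0,-88,0,0,0,1,0,0,-88,0,0,0,1,0,0,-88,0,0,0,1,0,0,-88,0,0,0,1,0,0,-88,0,0,0]'
python3 - <<'E'
from h import *
s=snap("top"); cv2.imwrite("pics/top1.png",cv2.resize(s["image"][130:340,100:380,::-1],None,fx=2.5,fy=2.5))
print(get_state()["qpos"].round(2))
E
```

```text
time_s: 5.2
eef_pos: [0.5317, 0.0758, 0.1231]
eef_rot: [0.0, 0.988, -0.151, -0.001]
force: [-0.4, -0.9, -2.3]
gripper_width: 0.0431
finger_force: 42.5
time_s: 6.45
eef_pos: [0.5318, 0.0708, 0.0375]
eef_rot: [0.002, 0.988, -0.154, -0.0]
force: [-3.1, -11.5, 1.7]
gripper_width: 0.0437
finger_force: 43.9
[ 0.51 -0.05 -0.4   0.   -1.22  0.75]
```

View pics/top1.png

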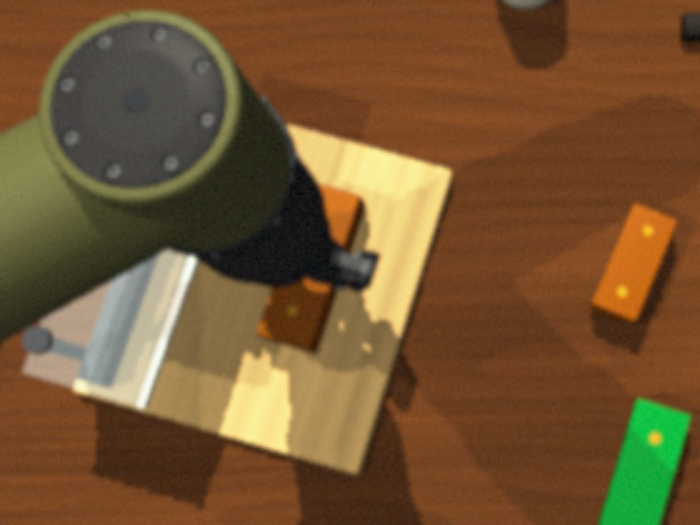

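The picture shows the blank over the deck, square to the jig. The -11.5 N in y says the gripper is brushing the guard lip, so I'll back off along jig -x.

```bash
python3 -m crank '[1,-2,-8,0,0,0,0,1,-5,-16,1,0,0,0,1,-8,-24,1,0,0,0,1,-8,-24,1,0,0,0,1,-8,-24,1,0,0,0,1,-8,-24,1,0,0,0,1,-8,-24,1,0,0,0,1,-8,-24,1,0,0,0,1,-8,-24,1,0,0,0,1,-8,-24,1,0,0,0]'
```

```text
time_s: 7.75
eef_pos: [0.5243, 0.05, 0.0374]
eef_rot: [0.0, 0.988, -0.153, 0.0]
force: [-0.2, -1.7, 1.1]
gripper_width: 0.0434
finger_force: 43.1
```

```bash
python3 -m crank '[1,0,0,-0.5,0,0,0,0,0,0,-0.5,0,0,0,-0.5,0,0,-0.5,0,0,0,-0.5,0,0,-0.5,0,0,0,-0.5,0,0,-0.5,0,0,0,-0.5,0,0,40,0,0,0,-0.5,0,-20,90,0,0,0,-0.5,-20,-80,130,0,0,0,-0.5,-40,-140,130,0,0,0,-0.5,-40,-180,130,0,0,0]'
python3 - <<'E'
from m import *
s=snap("top"); O,x,y=np.load("jig.npy")
for r in blank(s,(5,200,110),(18,255,255),z=.046): 
    d=r[1]-(O+70*x-90*y); print(r,"corner frame",(d@x).round(1),(d@y).round(1))
print("jig y ang",np.degrees(np.arctan2(y[1],y[0]))-180)
cv2.imwrite("pics/top2.png",cv2.resize(s["image"][130:340,100:380,::-1],None,fx=2.5,fy=2.5))
E
```

```text
time_s: 9.0
eef_pos: [0.4837, -0.1315, 0.1687]
eef_rot: [-0.0, 0.988, -0.153, 0.001]
force: [0.4, -0.5, -0.7]
gripper_width: 0.0643
finger_force: 0.0
(array([228., 261.]), array([482.1,  61.2]), array([41.3, 44.7]), -17.95) corner frame -152.3 116.8
(array([596., 256.]), array([ 472.2, -662.5]), array([19.1, 99.3]), 77.01) corner frame -845.6 -90.9
(array([589., 215.]), array([ 554.6, -660.9]), array([16.7, 98. ]), 81.63) corner frame -819.3 -169.1
(array([580., 138.]), array([ 717.5, -664.4]), array([ 20.4, 105.4]), 83.04) corner frame -773.8 -325.5
jig y ang -17.45961
```

View pics/top2.png

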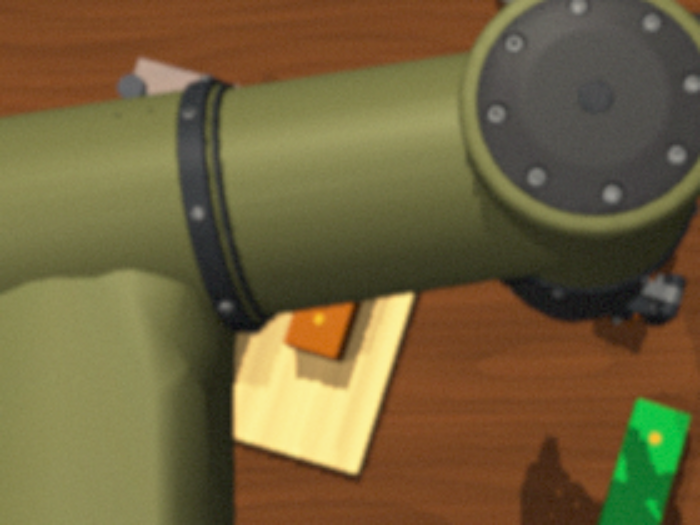

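The arm hides most of the blank here. The visible end at about (320,335) in the crop, together with the grasp pose, puts it near corner-frame (-151, 74), square and on the deck. Next I'll work out the tilted push pose.

Run:
```python
from scipy.spatial.transform import Rotation as R
import numpy as np
from h import get_state
for t in(45,42): print((R.from_rotvec(np.radians(t)*np.array([.954,-.3,0]))*R.from_euler('z',-90,degrees=True)).as_rotvec(degrees=True).round(1))
print(get_state()["qpos"].round(2))
```

```text
[ 44.1  23.  -84.9]
[ 41.2  21.5 -85.6]
[ 0.13 -0.22 -0.31  0.   -1.48  1.13]
```

```bash
python3 -m crank '[0,2,12,0,4.4,2.3,-8.5,0,4,24,0,8.8,4.6,-17,0,6,36,0,13.2,6.9,-25.5,0,8,48,0,17.6,9.2,-34,0,10,60,0,22,11.5,-42.5,0,12,72,0,26.5,13.8,-51,0,14,84,0,30.9,16.1,-59.4,0,16,96,0,35.3,18.4,-68,0,18,108,0,39.7,20.7,-76.4,0,20,118,0,44.1,23,-84.9]'
python3 - <<'E'
from h import *
from scipy.spatial.transform import Rotation as R
st=get_state();q=st["eef_rot"];M=R.from_quat(q[[1,2,3,0]]).as_matrix();print(M.round(3),st["qpos"].round(2))
E
```

```text
time_s: 10.3
eef_pos: [0.5044, -0.0118, 0.167]
eef_rot: [0.309, -0.543, 0.747, 0.228]
force: [-0.2, -0.3, 0.4]
gripper_width: 0.0431
finger_force: 0.0
[[-0.219 -0.952  0.214]
 [-0.671  0.306  0.675]
 [-0.708  0.004 -0.706]] [-0.21 -0.19 -0.21 -0.79 -1.49 -0.06]
```

```bash
python3 -m crank '[0,0,0,-50,0,0,0,0,0,0,-90,0,0,0,0,0,0,-110,0,0,0,0,0,0,-120,0,0,0,0,0,0,-130,0,0,0,0,0,0,-130,0,0,0,0,0,0,-130,0,0,0,0,0,0,-130,0,0,0,0,0,0,-130,0,0,0,0,0,0,-130,0,0,0]'
python3 - <<'E'
from h import *
s=snap("scene"); cv2.imwrite("pics/sc2.png",cv2.resize(s["image"][150:350,330:560,::-1],None,fx=3,fy=3))
E
```

```text
time_s: 11.55
eef_pos: [0.5042, -0.012, 0.0374]
eef_rot: [0.308, -0.546, 0.745, 0.227]
force: [-0.2, 0.3, 0.7]
gripper_width: 0.0425
finger_force: 0.0
```

View pics/sc2.png

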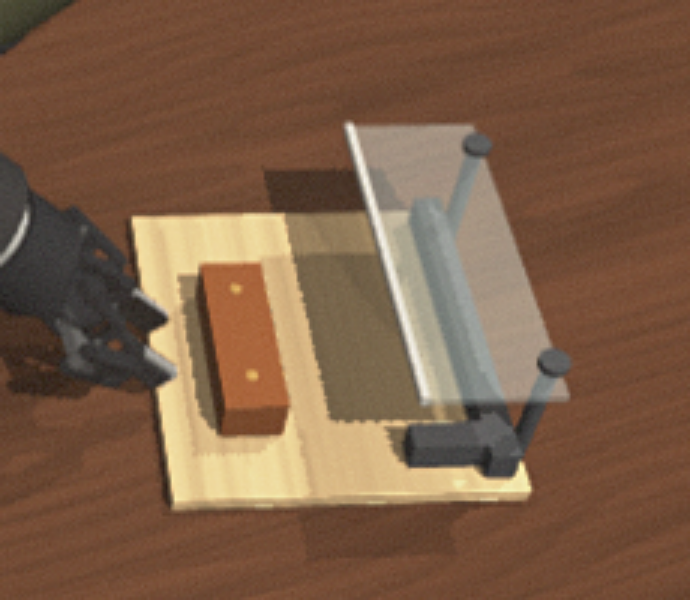

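The blank lies flat and square on the deck, and the half-open fingertips sit behind its -x face. I'll measure both in this view.

```bash
cat > sc.py <<'E'
from h import *
def line(c,s,a,b,z):
    a=np.array(a,float);b=np.array(b,float);L=np.linalg.norm(b-a);d=(b-a)/L;q=c-a
    k=(abs(q@[-d[1],d[0]])<4)&(q@d>5)&(q@d<L-5)
    p=onplane(s,c[k],z)[:,:2]*1000
    return cv2.fitLine(p.astype(np.float32),cv2.DIST_HUBER,0,.01,.01).ravel()
def X(a,b):
    t=np.linalg.solve(np.c_[a[:2],-b[:2]],b[2:]-a[2:]); return a[2:]+a[:2]*t[0]
def topface(s,vmin=125,v0=215,v1=310,u0=376,u1=505):
    hsv=cv2.cvtColor(s["image"],cv2.COLOR_RGB2HSV)
    m=cv2.inRange(hsv,(6,140,vmin),(17,255,255)); k=np.zeros_like(m); k[v0:v1,u0:u1]=1; m*=k
    return cv2.morphologyEx(m,cv2.MORPH_OPEN,np.ones((3,3))),hsv
E
python3 - <<'E'
from sc import *
s=snap("scene"); O,x,y=np.load("jig.npy")
m,hsv=topface(s); print([hsv[v,u].tolist() for u,v in[(410,260),(415,288),(350,200),(395,255)]])
n,l,st,ce=cv2.connectedComponentsWithStats(m); print(st.tolist())
j=1+st[1:,4].argmax(); c=max(cv2.findContours((l==j).astype(np.uint8),0,1)[0],key=cv2.contourArea).reshape(-1,2)
r=cv2.minAreaRect((onplane(s,c,.046)[:,:2]*1000).astype(np.float32)); d=np.array(r[0])-(O+70*x-90*y); print(r,d@x,d@y)
# deck in scene view
dk=cv2.inRange(hsv,(15,40,130),(32,200,255)); dk[:,:370]=0
c=max(cv2.findContours(dk,0,1)[0],key=cv2.contourArea).reshape(-1,2)
Lx=line(c,s,(374,222),(387,314),.012); Bt=line(c,s,(387,314),(506,315),.012); Tp=line(c,s,(374,222),(425,221),.012)
for t in(Lx,Bt,Tp): print(np.degrees(np.arctan2(t[1],t[0])))
a,b=X(Lx,Bt),X(Lx,Tp); print(a,b,np.linalg.norm(a-b),"expected",O-140*x-130*y,O-140*x+130*y)
E
```

```text
[[12, 164, 170], [12, 159, 117], [12, 139, 110], [19, 95, 121]]
[[0, 0, 640, 480, 306208], [397, 238, 29, 49, 992]]
((526.312744140625, 48.100914001464844), (42.5611457824707, 129.7200469970703), 72.40997314453125) -151.49061889426594 70.6527378273779
-17.522467
72.203064
73.48415
[620.43134  -42.286648] [369.4148    36.966793] 263.2307 expected [614.3128   -40.912373] [366.29135   37.096302]
```

```bash
python3 -m crank '[0,3,9,0,0,0,0,0,6,18,0,0,0,0,0,9,28,0,0,0,0,0,12,38,0,0,0,0,0,15,48,0,0,0,0,0,18,57,0,0,0,0,0,21,67,0,0,0,0,0,24,76,0,0,0,0,0,27,86,0,0,0,0,0,27,86,0,0,0,0]'
python3 - <<'E'
from sc import *
s=snap("scene"); cv2.imwrite("pics/sc3.png",cv2.resize(s["image"][150:350,330:560,::-1],None,fx=3,fy=3))
E
```

```text
time_s: 12.9
eef_pos: [0.5312, 0.075, 0.0373]
eef_rot: [0.308, -0.546, 0.745, 0.227]
force: [-0.2, 0.7, -0.3]
gripper_width: 0.0428
finger_force: 0.0
```

View pics/sc3.png

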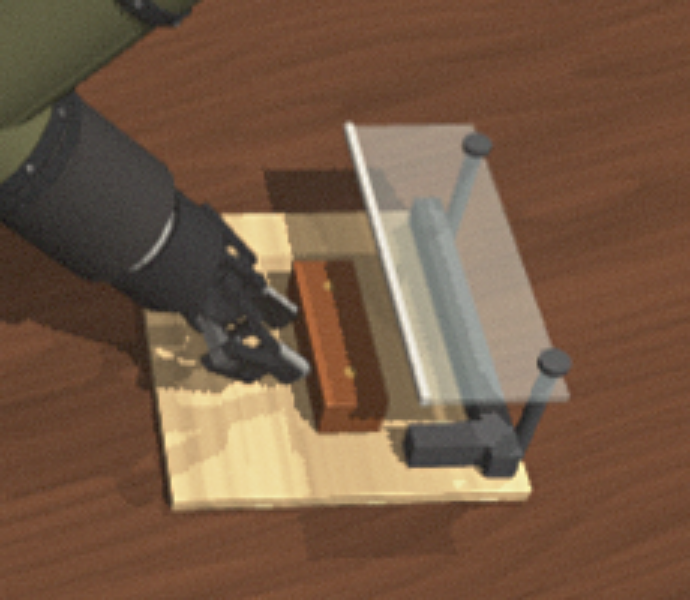

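The blank has stayed square, its leading side just short of the stop's end at crop (405,440) and its end about 10 mm clear. I'll go on with a component toward the stop.

```bash
python3 -m crank '[0,1.5,4.8,0,0,0,0,0,3,9.5,0,0,0,0,0,5.5,14,0,0,0,0,0,8.9,18.2,0,0,0,0,0,12.3,22.4,0,0,0,0,0,15.7,26.5,0,0,0,0,0,19.1,30.7,0,0,0,0,0,22.5,34.9,0,0,0,0,0,24.9,39.3,0,0,0,0,0,24.9,39.3,0,0,0,0]'
python3 - <<'E'
from sc import *
s=snap("scene"); cv2.imwrite("pics/sc4.png",cv2.resize(s["image"][180:330,400:530,::-1],None,fx=4,fy=4,interpolation=cv2.INTER_CUBIC))
E
```

```text
time_s: 14.2
eef_pos: [0.556, 0.1136, 0.037]
eef_rot: [0.308, -0.546, 0.745, 0.227]
force: [-1.1, -0.3, -0.1]
gripper_width: 0.0429
finger_force: 0.5
```

View pics/sc4.png

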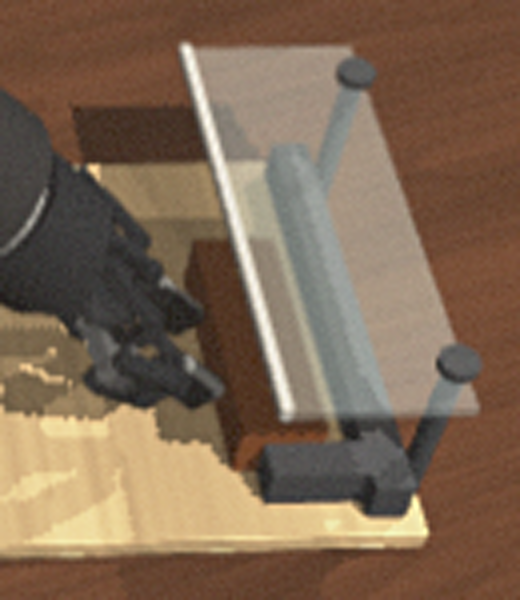

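The blank is entering the corner. It sits beside the stop, with about 15 mm left to the fence. Now a slow, gentle approach.

```bash
python3 -m crank '[0,0.9,1.8,0,0,0,0,0,1.8,3.6,0,0,0,0,0,2.7,5.4,0,0,0,0,0,3.6,7.2,0,0,0,0,0,4.6,9,0,0,0,0,0,5.5,10.8,0,0,0,0,0,6.4,12.6,0,0,0,0,0,7.3,14.4,0,0,0,0,0,8.3,16.3,0,0,0,0,0,8.3,16.3,0,0,0,0]'
```

```text
time_s: 15.5
eef_pos: [0.5642, 0.1296, 0.0371]
eef_rot: [0.308, -0.546, 0.745, 0.227]
force: [-1.9, -1.6, -0.7]
gripper_width: 0.0424
finger_force: 1.1
```

```bash
python3 -m crank '[0,0.5,0.8,0,0,0,0,0,1,1.5,0,0,0,0,0,1.5,2.2,0,0,0,0,0,2,2.9,0,0,0,0,0,2.5,3.6,0,0,0,0,0,3,4.3,0,0,0,0,0,3.7,5.1,0,0,0,0,0,3.7,5.1,0,0,0,0,0,3.7,5.1,0,0,0,0,0,3.7,5.1,0,0,0,0]'
python3 - <<'E'
from sc import *
s=snap("scene"); cv2.imwrite("pics/sc5.png",cv2.resize(s["image"][180:330,400:530,::-1],None,fx=4,fy=4,interpolation=cv2.INTER_CUBIC))
E
```

```text
time_s: 16.75
eef_pos: [0.5652, 0.1309, 0.0366]
eef_rot: [0.304, -0.548, 0.746, 0.227]
force: [-23.1, -21.6, 14.6]
gripper_width: 0.0429
finger_force: 13.8
```

View pics/sc5.png

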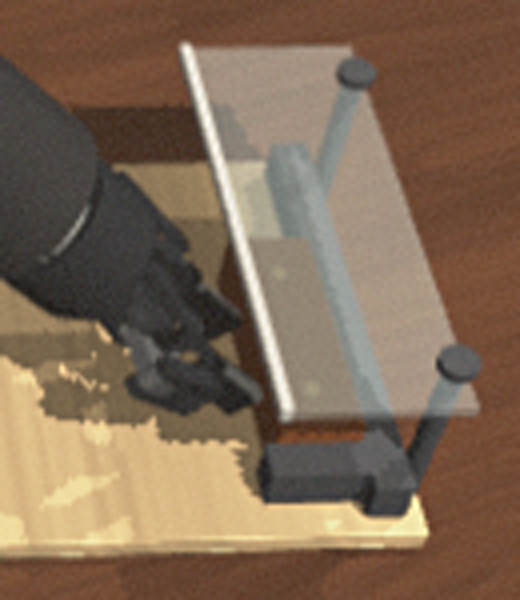

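The forces show contact: about 27 N on the fence and 15 N along jig y. In the crop the brass dots are at (278,272) and (312,388), and the stop's inner top edge runs from (268,445). I'll check the end gap using marks from this one camera.

Run:
```python
from sc import *
s=snap("scene"); O,x,y=np.load("jig.npy")
C=O+70*x-90*y
def cf(u,v,z):
    p=onplane(s,[(400+u/4,180+v/4)],z)[0,:2]*1000-C; return (p@x).round(1),(p@y).round(1)
print("stop inner top (-50,0)",cf(268,445,.036),cf(350,438,.036))
print("dots",cf(278,272,.046),cf(312,388,.046))
print("far edge",cf(255,238,.046),cf(298,237,.046))
print("fence far top (y210)",cf(270,152,.036))
print("deck corner +y-x? lip ends:",cf(288,418,.1),cf(185,45,.1),"exp (-64,-35),(-64,215)")
print(get_state()["force"])
```

```text
stop inner top (-50,0) (np.float64(-48.1), np.float64(-2.9)) (np.float64(-5.7), np.float64(0.0))
dots (np.float64(-21.7), np.float64(102.7)) (np.float64(-21.7), np.float64(24.5))
far edge (np.float64(-28.8), np.float64(127.2)) (np.float64(-5.4), np.float64(127.3))
fence far top (y210) (np.float64(-2.1), np.float64(201.1))
deck corner +y-x? lip ends: (np.float64(-59.4), np.float64(-35.5)) (np.float64(-58.3), np.float64(220.8)) exp (-64,-35),(-64,215)
[-22.62740224 -21.86513799  13.94456171]
```

In the scene view the dots' midpoint is about 65 mm from the stop's face and -21.7 mm from the fence, so the blank is seated, with both reactions present. I'll back straight off along jig -x.

```bash
python3 -m crank '[0,-0.3,-1,0,0,0,0,0,-0.6,-2,0,0,0,0,0,-1,-3,0,0,0,0,0,-1.5,-5,0,0,0,0,0,-3,-10,0,0,0,0,0,-9,-29,0,0,0,0,0,-18,-57,0,0,0,0,0,-30,-95,0,0,0,0,0,-42,-134,0,0,0,0,0,-50,-160,0,0,0,0]'
python3 -m crank '[0,0,-40,40,0,0,0,0,0,-80,80,0,0,0,0,-20,-120,120,0,0,0,0,-40,-160,150,0,0,0,0,-60,-200,150,0,0,0,0,-80,-240,150,0,0,0,0,-80,-260,150,0,0,0,0,-80,-260,150,0,0,0,0,-80,-260,150,0,0,0,0,-80,-260,150,0,0,0]'
python3 - <<'E'
from sc import *
s=snap("top"); a=s["image"][140:310,100:250,::-1]
b=snap("scene")["image"][180:330,400:530,::-1]
cv2.imwrite("pics/fin.png",np.hstack([cv2.resize(b,(390,450),interpolation=cv2.INTER_CUBIC),cv2.resize(a,(397,450),interpolation=cv2.INTER_CUBIC)]))
E
```

```text
time_s: 18.1
eef_pos: [0.5184, -0.027, 0.0379]
eef_rot: [0.309, -0.546, 0.745, 0.226]
force: [1.1, -0.3, 0.1]
gripper_width: 0.0428
finger_force: 0.0
time_s: 19.35
eef_pos: [0.4384, -0.2846, 0.1876]
eef_rot: [0.308, -0.546, 0.745, 0.227]
force: [-0.1, 0.1, 0.2]
gripper_width: 0.0429
finger_force: 0.0
```

View pics/fin.png

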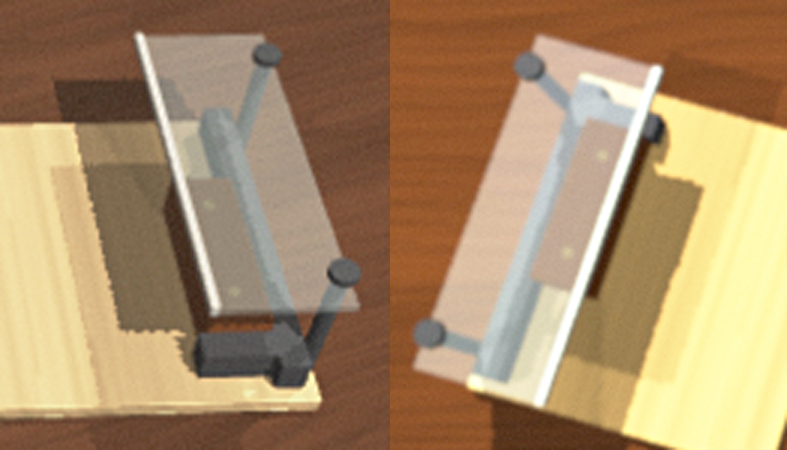

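Clear view now. In the top crop the blank lies along the fence with its end at the stop, with dots at crop (211,156) and (177,253). I'll check it numerically in the top camera.

Run:
```python
from sc import *
s=snap("top"); O,x,y=np.load("jig.npy"); C=O+70*x-90*y
im=s["image"].astype(float); k=2.647
# refine dots: yellow-ness peak around guesses
g=cv2.GaussianBlur(im[:,:,0]*.5+im[:,:,1]*.8-im[:,:,2],(0,0),1)
D=[]
for u,v in[(211,156),(177,253)]:
    u,v=100+u/k,140+v/k; U,V=int(round(u)),int(round(v)); w=g[V-3:V+4,U-3:U+4]; w=np.clip(w-np.percentile(w,60),0,None)
    vv,uu=np.mgrid[V-3:V+4,U-3:U+4]; D.append(((uu*w).sum()/w.sum(),(vv*w).sum()/w.sum()))
p=onplane(s,D,.046)[:,:2]*1000-C
print(np.round(D,1),(p@x).round(1),(p@y).round(1),"mid",p.mean(0)@x,p.mean(0)@y,"ang",np.degrees(np.arctan2((p[1]-p[0])@x,(p[1]-p[0])@y)))
def cf(u,v,z):
    q=onplane(s,[(100+u/k,140+v/k)],z)[0,:2]*1000-C; return (q@x).round(1),(q@y).round(1)
print("far end corners",cf(531-390,277,.046),cf(583-390,295,.046),"near",cf(592-390,120,.046),"stop end",cf(655-390,117,.036))
```

```text
[[179.8 198.2]
 [166.5 234.9]] [-21.4 -21.3] [ 25.8 104.1] mid -21.350214567441032 64.96073152887057 ang 0.09240214167614955
far end corners (np.float64(-2.8), np.float64(129.8)) (np.float64(-44.4), np.float64(131.9)) near (np.float64(-5.9), np.float64(2.4)) stop end (np.float64(-47.7), np.float64(-15.5))
```

The top camera puts the blank at (-21.4, 65.0) mm and 0.1° off parallel. It is seated, so I'm handing in.

```bash
python3 -c "from bench import sign_off; print(sign_off())"
```

```text
the job is handed in; nothing more can be done
None
```

The long blank is in the corner, flush with the fence and the stop (about 0.6 mm and 0.1 mm from its ideal spot by camera, 0.1° off parallel); it was pressed home with about 27 N towards the fence and 15 N towards the stop, and the job is handed in, but the gripper briefly brushed the guard with about 11 N while setting the blank down (limit 20 N).

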